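Hold the square in the corner of the filter stand

ROBOT

A 6-joint arm with a two-finger parallel gripper is mounted at the origin on the work surface. World frame = base frame: x ahead of the robot, y to its left, z up, the work surface at z = 0. Lengths are in m, angles in rad, forces in N, time in s.
With the tool pointing down it reaches from about 0.35 to 0.775 m from the base axis. Payload 7.3 kg.
Tool frame: the origin (TCP) lies at the centre of the arm's flange, where the gripper is bolted on; the fingertips stand 178 mm ahead of it and the grasp point (between the pads) lies 159 mm ahead of it (tip_extent is the distance from the TCP to the fingertips, in m); z points along the fingers, y is the line along which they close (so a half turn about z gives the same grasp; the last joint's range is limited). The gripper opens to 92 mm and grips with 3 to 60 N. Pads are 19 mm wide; open, the fingers measure 130 mm over their backs; the gripper's body (75 mm by 190 mm) begins 47 mm behind the grasp point.
Start: joints at [1.098, 0.342, 1.524, -0, 1.275, -0.146], TCP at [0.169, 0.497, 0.405] pointing down, gripper open.
Joint ranges: [-2.53, 2.53], [-0.77, 2.02], [0.04, 2.7], [-1, 4.14], [0.28, 2.66], [-3.11, 3.11]. Speed limits (rad/s): [2.57, 2.57, 3.14, 3.14, 3.14, 3.14].

INTERFACE

Orientations are given as [roll, pitch, yaw] about the fixed x, y, z axes, in that order (R = Rz(yaw) Ry(pitch) Rx(roll)).
In Python, from cell import * gives the robot as it stands.
- The arm moves only by the tool arm_command, never from a script. Its arguments are lists of equal length, an entry for each row: "xyz": the shift along the world's x, y, z in mm, a list of three; "spin": the turn about the world's z in degrees. In form: {"xyz": [[tx, ty, tz], ...], "spin": [spin, ...]}. A call has 1 to 20 rows; each row shifts and turns the commanded pose from where the row before left it; what a row does not reach is not made up. A row lasts 1/10 s, in which the tool goes at most 50 mm and 8.59 degrees, less where a joint would pass 70% of its speed; a pose out of reach is approached as far as the arm can. A call with a gripper value outside its range is refused whole. "jaw" is the opening, from -1 (shut) to 1 (fully open), set as the call begins (left out, the last holds). The fingers move at their own pace and stop on an object; "squeeze" is the grip in N (left out, the last holds). Time passes only in rows, so rows that do not move let the fingers close. It gives the time, the measured TCP pose, the force, the opening and the grip force at its end, in the units of the state.
- observe(): the state, without advancing time (a new reading comes with each control period).
- read_camera(name): name is "side" or "top" or "wrist"; returns a dict with "img" (400x640x3 uint8, red, green, blue), "depth" (400x640 float32, m along the optical axis (not along the pixel's ray), 0 where there is no reading), "fx", "fy", "cx", "cy" (pixels), "world_from_camera" (4x4, takes a point from camera to world coordinates). Camera axes: x right, y up, looking along -z (the intrinsics and any distortion apply to the point x, -y, -z); pixel columns grow to the right and rows downward; lengths in m; the calibration is good to about 2 mm. A picture is of the moment at which its call begins.
- hand_in(): hands the job in; it is judged then, once.
The state is a dict: "time": time; "qpos": joint angles; "qvel": joint speeds; "joint_efforts": joint torques, N m; "tool_pos": TCP position; "tool_rot": TCP orientation; "contact_force": force on the tool from outside, world axes, zero at the start; "torque": the same for the moment, N m; "opening": finger opening in m; "grip_force": force on a finger pad.
Only numpy, scipy, OpenCV 4.12 (cv2) and the standard library are available. Lean on these libraries where they do the work, as an engineer would, in place of code of your own. Each camera call takes 0.05 s, during which the arm holds its last target. There are 200 camera calls.

TASK

Slide the L-shaped metal square straight up out of its slot in the rack, stand it on the filter stand's base plate with its upright leg towards the post, and press it gently but firmly into the corner until its foot sits flush on the plate and its leg is flush against the post. Finish while still gripping it and pushing it both down and against the post, so that the post can be bolted up true; leave the white panels in the rack and do not disturb the bottle or the jar.

Things in the scene. Friction and masses are not known exactly. Their poses are not given: they have to be found in the camera images.
- square: Flat aluminium L, 8 mm thick (x), about 0.2 kg, standing upright in a rack slot. Foot 110 mm long (y -55 to +55), 36 mm high; upright leg 36 mm wide (y +19 to +55), 160 mm high (z 0 to 160). Origin: centre of the foot's underside; x through the thickness, y along the foot towards the leg, z up. Faces to press: foot's underside (z = 0), leg's outer edge (y = +55).
- square_heel (a point): The square's outer corner: where the foot's underside meets the leg's outer edge face, mid-thickness, at (0, 55, 0) mm of the square. Same axes as the square.
- rack: Grey plastic block fixed to the bench, 96 (x) by 130 (y) by 50 mm high, with three slots along y at x = -32, 0, +32 mm: 10.5 mm wide, 116 mm long, 40 mm deep, open upward, floors 10 mm above the bench. Origin: centre of the underside. The square stands in any one slot, the white panels in the other two; their y runs along the rack's y.
- stand: Filter stand fixed to the bench, left or right of the rack, yawed up to 0.35 rad: white base plate, grey upright post near its +y end. Rigid, does not move when pushed. Origin: on the bench under the base plate's centre; x across the post's face, y from the plate's free end towards the post, z up.
- base_plate: The stand's flat white base plate, 110 mm (x) by 195 mm (y), its top 12 mm above the bench. Origin and axes those of the stand.
- post: The stand's grey upright post, 60 mm wide (x), 28 mm thick (y), its top 150 mm above the bench. Its flat face looks to -y of the stand and lies at y = +55 mm. Origin and axes those of the stand.
- corner (a point): Middle of the inside corner line where the post's face meets the top of the base plate, at (0, 55, 12) mm of the stand; axes those of the stand. The heel of the square goes here, anywhere within 24 mm along x.
- panel1: Bystander: white rectangular panel standing in a rack slot, 8 by 110 by 80 mm high; its top is 90 mm above the bench. Origin: centre of its underside.
- panel2: Bystander: a second such white panel, 8 by 110 by 80 mm high, in another slot. Origin: centre of its underside.
- bottle1: Bystander: small white sample bottle, 40 mm across, 75 mm high, standing loose on the bench between rack and stand. Origin: centre of its underside.
- bottle2: Bystander: small white jar, 44 mm across, 65 mm high, standing loose on the bench between rack and stand. Origin: centre of its underside.
Not all that is in view belongs to the job. What is meant by the stand is not orange, and is the larger of those in its own colour.

How it is judged:
By the outcome, as a careful person would: the job done as asked, in the order asked, and still so for the second after the job is handed in, while the arm keeps its last pose, push and grip.
It also fails if it takes over 48 s, if anything falls off the work surface, if the arm or the gripper's body presses on something with over 40 N, if the wrist force passes 120 N, or if a joint passes its speed limit or range.

## Working session

There is one attempt and no reset: what is moved stays moved. The work goes in short steps, Python scripts to look and compute and a tool call to move; the robot and the scene stay as the last step left them, time stands still between calls to the robot, and variables do not carry over. Pictures are saved under pics/ and viewed, at most 10 in all, crops included, and the job is handed in when it is done.

Besides the shell and the picture viewer there is one more tool, called after "Request:" as name(argument=value, ...), one argument or row to a line, values as JSON. arm_command: Moves the arm, as the interface text tells. Its arguments: {"type":"object","properties":{"xyz":{"type":"array","items":{"type":"array","items":{"type":"number"}}},"spin":{"type":"array","items":{"type":"number"}},"jaw":{"type":"number"},"squeeze":{"type":"number"}},"required":["xyz","spin"]}

```bash
mkdir -p pics; ls
cat > h.py <<'E'
from cell import *
import numpy as np, cv2
def shot(n,f):
    c=read_camera(n); cv2.imwrite(f'pics/{f}.png',c['img'][:,:,::-1]); np.savez(f'pics/{f}.npz',**c); return c
def pts(c):
    d=c['depth']; v,u=np.mgrid[:400,:640]
    P=np.stack([(u-c['cx'])/c['fx']*d,-(v-c['cy'])/c['fy']*d,-d,np.ones_like(d)],-1)
    W=(P@np.array(c['world_from_camera']).T)[...,:3]; W[d==0]=np.nan; return W
E
python3 - <<'E'
from h import *
s=observe(); print(s)
a=shot('top','t0');b=shot('side','s0')
for c in(a,b): print(c['fx'],c['cx'],c['cy'],[k for k in c],np.round(c['world_from_camera'],3).tolist())
E
```

```text
pics
{'time': 0.0, 'qpos': array([ 1.09802229e+00,  3.42700964e-01,  1.52502726e+00,  1.20813876e-05,
        1.27542198e+00, -1.46004973e-01]), 'qvel': array([-6.94724054e-04,  1.01397494e-03, -4.27940804e-04,  1.37503522e-03,
        1.21713484e-03, -7.48052863e-05]), 'joint_efforts': array([ 6.70685472e-05, -4.31248212e+01, -2.44215953e+01,  7.16966484e-02,
        5.60765737e-02, -4.72642068e-05]), 'tool_pos': array([0.16842998, 0.49709542, 0.40405248]), 'tool_rot': array([-3.14005335e+00, -2.38033196e-04,  2.81481988e+00]), 'contact_force': array([-0.13009779, -0.2865014 ,  0.25531323]), 'torque': array([ 0.04988804, -0.03881764,  0.00040831]), 'grip_force': 0.0, 'opening': 0.09200497872895899}
455.67823697214453 316.82710959725756 201.70012649116705 ['img', 'depth', 'fx', 'fy', 'cx', 'cy', 'world_from_camera'] [[-0.002, 0.992, -0.124, 0.391], [-1.0, -0.001, 0.004, 0.018], [0.004, 0.124, 0.992, 1.173], [0.0, 0.0, 0.0, 1.0]]
439.40890263692665 326.55064984972904 200.13783504287613 ['img', 'depth', 'fx', 'fy', 'cx', 'cy', 'world_from_camera'] [[0.827, 0.285, -0.485, 0.051], [-0.563, 0.434, -0.703, -0.658], [0.01, 0.854, 0.52, 0.548], [0.0, 0.0, 0.0, 1.0]]
```

View pics/t0.png

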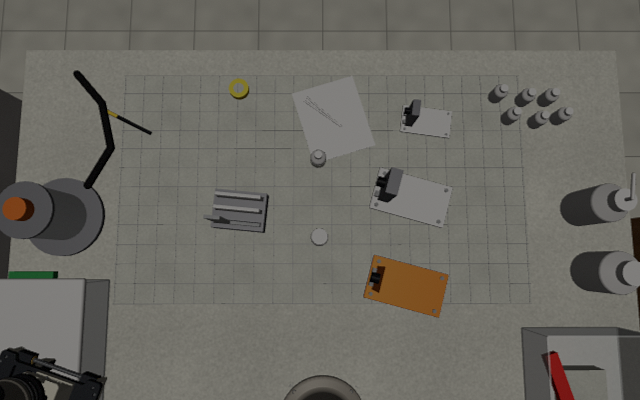

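View pics/s0.png

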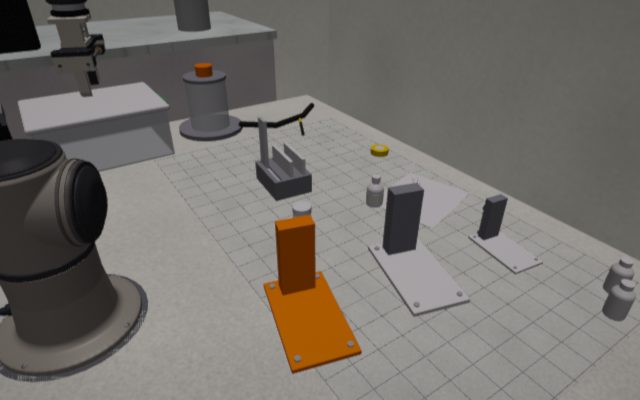

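The top view shows three stands that could be mistaken for each other: the larger white one at (412,197), the small white one at (427,120), and the orange one at (405,287). I'm choosing the larger white one. In the rack there are three plates, at slot ends (240,195), (237,209) and (215,218). The one with the tall leg at about (208,217) is the square, in the lowest-x slot with its leg towards +y. I'll check this in a crop and measure.

Run:
```python
from h import *
a=dict(np.load('pics/t0.npz')); b=dict(np.load('pics/s0.npz'))
im=a['img'][:,:,::-1]
c1=cv2.resize(im[180:242,195:280],None,fx=8,fy=8,interpolation=cv2.INTER_CUBIC)[:,:400*2]
c2=cv2.resize(im[155:235,360:460],None,fx=6,fy=6,interpolation=cv2.INTER_CUBIC)
cv2.imwrite('pics/c1.png',c1);cv2.imwrite('pics/c2.png',c2)
def rect(m,W,n):
    q=W[m][:,:2].astype(np.float32)*1000
    if len(q)<5: print(n,len(q));return
    r=cv2.minAreaRect(q);print(n,len(q),'c',np.round(r[0],1),'size',np.round(r[1],1),'ang',round(r[2],2),'z',np.round(np.nanmedian(W[m][:,2])*1000,1),'mean',np.round(q.mean(0),1))
v,u=np.mgrid[:400,:640]
Wt=pts(a);Ws=pts(b)
for W,roi,n in((Wt,(195,280,180,242),'top'),(Ws,(245,320,110,200),'side')):
    R=(u>roi[0])&(u<roi[1])&(v>roi[2])&(v<roi[3]); z=W[...,2]
    for nm,l,h in(('rack',.044,.056),('panels',.084,.096),('leg',.16,.18),('leghi',.1,.18)): rect(R&(z>l)&(z<h),W,n+' '+nm)
for W,roi,n in((Wt,(360,460,155,235),'top'),(Ws,(360,470,175,315),'side')):
    R=(u>roi[0])&(u<roi[1])&(v>roi[2])&(v<roi[3]); z=W[...,2]
    for nm,l,h in(('plate',.009,.016),('posttop',.144,.156),('post',.03,.14)): rect(R&(z>l)&(z<h),W,n+' '+nm)
for n,(x0,x1,y0,y1) in {'bot1':(308,330,148,170),'jar':(308,330,226,248)}.items():
    R=(u>x0)&(u<x1)&(v>y0)&(v<y1); rect(R&(Wt[...,2]>.05),Wt,n)
```

```text
top rack 1401 c [512.8 208.3] size [130.8  96.3] ang 84.47 z 49.8 mean [508.7 204. ]
top panels 340 c [512.8 208.6] size [110.8  72.2] ang 84.45 z 89.7 mean [527.3 206.9]
top leg 66 c [484.4 247.8] size [35.5  8. ] ang 83.55 z 169.9 mean [484.2 247.4]
top leghi 112 c [484.3 247.7] size [36.3  8.2] ang 83.55 z 167.7 mean [483.1 245. ]
side rack 687 c [511.5 204.9] size [134.8  97.3] ang 84.63 z 48.9 mean [497.6 188. ]
side panels 237 c [512.4 205. ] size [111.   73.8] ang 84.92 z 88.6 mean [520.1 206. ]
side leg 49 c [483.6 245.2] size [37.1  8.8] ang 83.02 z 166.6 mean [482.4 242.1]
side leghi 240 c [483.3 245. ] size [42.2 10. ] ang 85.24 z 138.6 mean [481.3 240.1]
top plate 2232 c [ 548.9 -227.9] size [194.8 110.4] ang 74.2 z 12.2 mean [ 541.2 -241.4]
top posttop 330 c [ 567.9 -161.9] size [28.6 60.9] ang 74.69 z 150.1 mean [ 567.2 -161.7]
top post 267 c [ 565.4 -144.9] size [66.3 35. ] ang 8.81 z 106.9 mean [ 560.3 -146.6]
side plate 3753 c [ 569.9 -153.8] size [357.5 110.8] ang 74.19 z 11.3 mean [ 541.2 -245.7]
side posttop 342 c [ 567.2 -163.8] size [32.4 61.9] ang 73.34 z 149.0 mean [ 565.2 -166.4]
side post 1976 c [599.  -80.3] size [217.3  63.6] ang 69.29 z 78.7 mean [ 569.8 -148.6]
bot1 124 c [647.4  11.1] size [35.5 30.5] ang 38.2 z 55.5 mean [645.4  11.5]
jar 214 c [446.1   9.3] size [36.5 38.9] ang 89.93 z 65.0 mean [446.2   8.7]
```

View pics/c1.png

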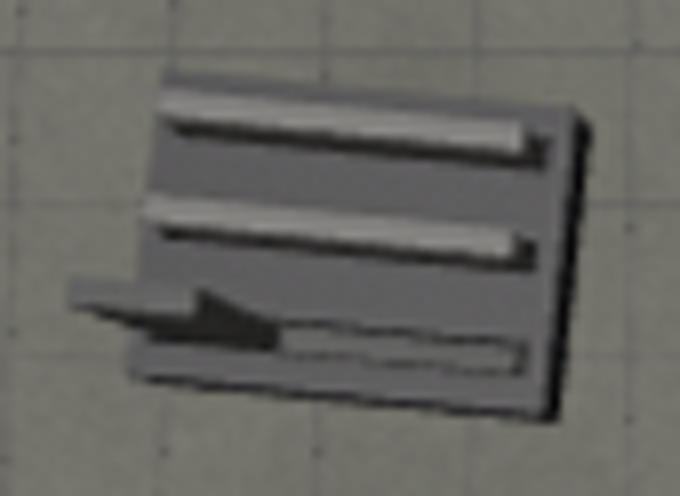

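View pics/c2.png

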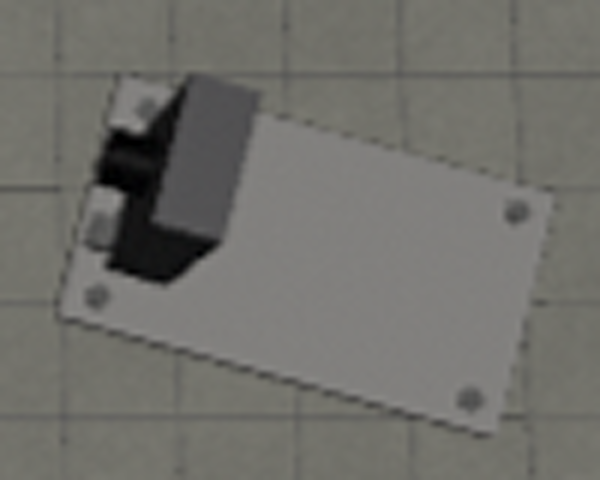

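Crop 1 confirms the L: its leg top is at about (135,305) in the crop, in the lowest-x slot, and the white panels are in the other two. Crop 2 shows the larger white stand, with the post face on its right-hand side at about (240,160). The measured sizes match the ones given: leg 36x8 at z 170, plate 195x110, post 60x28 at z 150.

Request:
arm_command(
  xyz=[
    [15.8,-12.5,0],
    [15.8,-12.5,0],
    [15.8,-12.5,0],
    [15.8,-12.5,0],
    [15.8,-12.5,0],
    [15.8,-12.5,0],
    [15.8,-12.5,0],
    [15.8,-12.5,0],
    [15.8,-12.5,0],
    [15.8,-12.5,0],
    [15.8,-12.5,0],
    [15.8,-12.5,0],
    [15.8,-12.5,0],
    [15.8,-12.5,0],
    [15.8,-12.5,0],
    [15.8,-12.5,0],
    [15.8,-12.5,0],
    [15.8,-12.5,0],
    [15.8,-12.5,0],
    [15.8,-12.5,0],
  ],
  spin=[-3.84,-3.84,-3.84,-3.84,-3.84,-3.84,-3.84,-3.84,-3.84,-3.84,-3.84,-3.84,-3.84,-3.84,-3.84,-3.84,-3.84,-3.84,-3.84,-3.84],
  jaw=1,
)

```text
time: 2.1
tool_pos: [0.4851, 0.2466, 0.4043]
tool_rot: [-3.141, 0.0, 1.472]
contact_force: [0.4, -0.3, -0.6]
opening: 0.0915
grip_force: 0.0
```

Request:
arm_command(
  xyz=[
    [0,0,0],
    [0,0,0],
  ],
  spin=[0,0],
)

```text
time: 2.3
tool_pos: [0.4844, 0.2472, 0.4043]
tool_rot: [-3.14, 0.0, 1.475]
contact_force: [0.0, 0.1, 0.5]
opening: 0.0917
grip_force: 0.0
```

Request:
arm_command(
  xyz=[
    [0,0,-15],
    [0,0.5,-15],
    [0,0,-15],
    [0,0,-15],
    [0,0,-15],
    [0,0,-13],
    [0,0,-11],
    [0,0,-7],
    [0,0,-3],
    [0,0,0],
    [0,0,0],
  ],
  spin=[0,0,0,0,0,0,0,0,0,0,0],
)

```text
time: 3.4
tool_pos: [0.4846, 0.2478, 0.2962]
tool_rot: [3.141, -0.0, 1.475]
contact_force: [0.2, 0.5, 0.6]
opening: 0.0918
grip_force: 0.0
```

Request:
arm_command(
  xyz=[
    [0,0,0],
    [0,0,0],
    [0,0,0],
    [0,0,0],
    [0,0,0],
    [0,0,0],
    [0,0,0],
    [0,0,0],
    [0,0,0],
    [0,0,0],
  ],
  spin=[0,0,0,0,0,0,0,0,0,0],
  jaw=-1,
  squeeze=45,
)

```text
time: 4.4
tool_pos: [0.4845, 0.2477, 0.2957]
tool_rot: [3.142, 0.0, 1.474]
contact_force: [0.3, -0.7, -0.1]
opening: 0.0164
grip_force: 0.0
```

Request:
arm_command(
  xyz=[
    [0,0,0],
    [0,0,0],
    [0,0,0],
    [0,0,0],
    [0,0,0],
    [0,0,0],
  ],
  spin=[0,0,0,0,0,0],
)

```text
time: 5.0
tool_pos: [0.4845, 0.2477, 0.2957]
tool_rot: [3.141, -0.0, 1.474]
contact_force: [0.8, 0.6, -0.1]
opening: 0.0075
grip_force: 45.0
```

Request:
arm_command(
  xyz=[
    [0,0,2],
    [0,0,5],
    [0,0,8],
    [0,0,10],
    [0,0,10],
    [0,0,10],
    [0,0,10],
    [0,0,12],
    [0,0,12],
    [0,0,12],
    [0,0,12],
    [0,0,12],
    [0,0,12],
    [0,0,12],
    [0,0,12],
    [0,0,12],
    [0,0,8],
    [0,0,4],
    [0,0,0],
    [0,0,0],
  ],
  spin=[0,0,0,0,0,0,0,0,0,0,0,0,0,0,0,0,0,0,0,0],
)

```text
time: 7.0
tool_pos: [0.4845, 0.2477, 0.4703]
tool_rot: [-3.141, 0.0, 1.474]
contact_force: [-0.3, 0.6, -2.7]
opening: 0.0077
grip_force: 45.0
```

Run:
```python
from h import *
b=shot('side','s1');a=shot('top','t1')
W=pts(a);z=W[...,2]
m=(z>.3)&(z<.37)&(abs(W[...,0]-.484)<.06)&(abs(W[...,1]-.24)<.08)
print(m.sum())
cv2.imwrite('pics/s1c.png',cv2.resize(b['img'][20:220,180:440,::-1],None,fx=3,fy=3))
m=(W[...,2]>.084)&(W[...,2]<.096);v,u=np.mgrid[:400,:640];m&=(u>195)&(u<280)&(v>180)&(v<242)
print(m.sum(),np.nanmean(W[m],0)*1000)
```

```text
50
330 [528.26394445 205.91895375  89.73110973]
```

View pics/s1c.png

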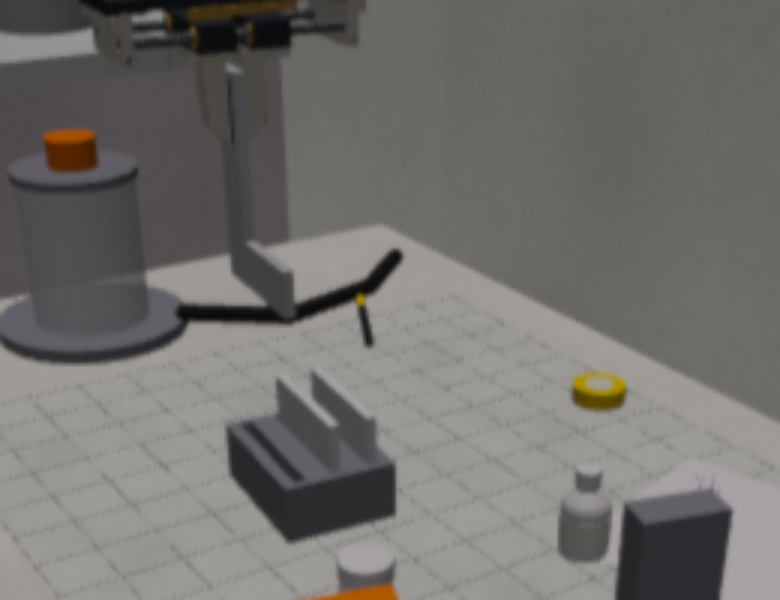

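The side crop shows the square hanging upright in the jaws, with its leg top at (235,70) and foot end at (290,310), and both panels still in the rack. Next I'll carry it over the post to hover above the plate.

Request:
arm_command(
  xyz=[
    [1.2,-8,0],
    [2.4,-16,0],
    [3.8,-24,0],
    [3.9,-25,0],
    [3.9,-25,0],
    [3.9,-25,0],
    [3.9,-25,0],
    [3.9,-25,0],
    [3.9,-25,0],
    [3.9,-25,0],
    [3.9,-25,0],
    [3.9,-25,0],
    [3.9,-25,0],
    [3.9,-25,0],
    [3.9,-25,0],
    [3.9,-25,0],
    [3.9,-25,0],
    [3.9,-25,0],
    [3.1,-20,0],
    [1.6,-11.4,0],
  ],
  spin=[-0.5,-0.5,-0.5,-0.5,-0.5,-0.5,-0.5,-0.5,-0.5,-0.5,-0.5,-0.5,-0.5,-0.5,-0.5,-0.5,-0.5,-0.6,-0.6,-0.6],
)

```text
time: 9.1
tool_pos: [0.5548, -0.209, 0.4704]
tool_rot: [-3.141, 0.0, 1.292]
contact_force: [-0.4, -0.4, -1.3]
opening: 0.0077
grip_force: 45.0
```

Request:
arm_command(
  xyz=[
    [0,0,0],
    [0,0,0],
    [0,0,0],
    [0,0,0],
  ],
  spin=[0,0,0,0],
)

```text
time: 9.5
tool_pos: [0.5551, -0.2057, 0.471]
tool_rot: [3.141, -0.0, 1.296]
contact_force: [0.6, 0.4, -2.5]
opening: 0.0076
grip_force: 45.0
```

Request:
arm_command(
  xyz=[
    [0,0,-4],
    [0,0,-8],
    [0,0,-12],
    [0,0,-12],
    [0,0,-12],
    [0,0,-12],
    [0,0,-12],
    [0,0,-12],
    [0,0,-12],
    [0,0,-12],
    [0,0,-12],
    [0,0,-12],
    [0,0,-10],
    [0,0,-9],
    [0,0,-7],
    [0,0,-4],
    [0,0,-1],
    [0,0,0],
    [0,0,0],
    [0,0,0],
  ],
  spin=[0,0,0,0,0,0,0,0,0,0,0,0,0,0,0,0,0,0,0,0],
)

```text
time: 11.5
tool_pos: [0.5552, -0.2067, 0.3082]
tool_rot: [3.141, 0.0, 1.295]
contact_force: [-0.7, -0.5, -2.2]
opening: 0.0078
grip_force: 45.0
```

Run:
```python
from h import *
b=shot('side','s2')
cv2.imwrite('pics/s2c.png',cv2.resize(b['img'][150:320,340:490,::-1],None,fx=3.5,fy=3.5))
W=pts(b).reshape(-1,3)*1000
th=np.radians(74.2);yd=np.array([np.cos(th),np.sin(th)]);xd=np.array([yd[1],-yd[0]])
d=W[:,:2]-[548.9,-227.9];S=np.c_[d@xd,d@yd,W[:,2]]
# square's -x face and foot end
m=(abs(S[:,0])<9)&(S[:,1]>-60)&(S[:,1]<42)&(S[:,2]>30)&(S[:,2]<56)
q=S[m];print(len(q),np.percentile(q,[2,50,98],axis=0).round(1))
```

```text
355 [[ -4.9 -58.7  30.5]
 [ -3.7 -15.3  43.1]
 [ -2.3  36.   55.6]]
```

View pics/s2c.png

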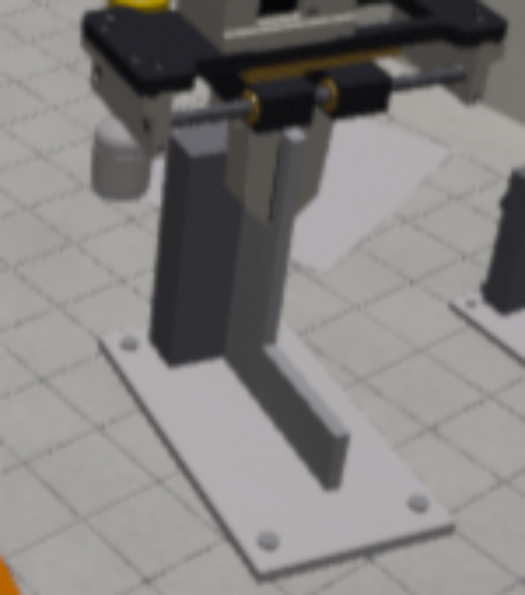

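The crop shows the square just above the plate, square to the post and centred across it: heel near (225,355), foot end at (340,480). Now I'll go down to contact.

Request:
arm_command(
  xyz=[
    [0,0,-3],
    [0,0,-3],
    [0,0,-2],
    [0,0,-1],
    [0,0,-0.5],
    [0,0,-0.5],
    [0,0,-0.5],
    [0,0,-0.5],
    [0,0,0],
    [0,0,0],
  ],
  spin=[0,0,0,0,0,0,0,0,0,0],
)

```text
time: 12.55
tool_pos: [0.5551, -0.2066, 0.2977]
tool_rot: [3.141, 0.0, 1.295]
contact_force: [-2.0, 1.7, 5.3]
opening: 0.008
grip_force: 45.0
```

Request:
arm_command(
  xyz=[
    [0,0,0.5],
    [0.54,1.92,0],
    [0.54,1.92,0],
    [0.54,1.92,0],
    [0.54,1.92,0],
    [0.54,1.92,0],
    [0.27,0.96,0],
    [0.27,0.96,0],
    [0.14,0.48,0],
    [0.14,0.48,0],
    [0,0,0],
    [0,0,0],
  ],
  spin=[0,0,0,0,0,0,0,0,0,0,0,0],
)

```text
time: 13.75
tool_pos: [0.5588, -0.1945, 0.2978]
tool_rot: [3.14, 0.001, 1.295]
contact_force: [-0.6, -4.6, 5.5]
opening: 0.0078
grip_force: 45.0
```

Request:
arm_command(
  xyz=[
    [0.14,0.48,0],
    [0.14,0.48,0],
    [0.14,0.48,0],
    [0,0,0],
    [0,0,0],
  ],
  spin=[0,0,0,0,0],
)

```text
time: 14.25
tool_pos: [0.5592, -0.1931, 0.2977]
tool_rot: [3.14, 0.001, 1.295]
contact_force: [-0.1, -4.0, 5.2]
opening: 0.0078
grip_force: 45.0
```

Request:
arm_command(
  xyz=[
    [0.14,0.48,0],
    [0.14,0.48,0],
    [0.14,0.48,0],
    [0,0,0],
    [0,0,0],
  ],
  spin=[0,0,0,0,0],
)

```text
time: 14.75
tool_pos: [0.5593, -0.1927, 0.2977]
tool_rot: [3.14, 0.003, 1.294]
contact_force: [-2.3, -10.0, 4.6]
opening: 0.0077
grip_force: 45.0
```

Request:
arm_command(
  xyz=[
    [0,0,-0.4],
    [0,0,-0.4],
    [0,0,-0.2],
    [0.14,0.48,0],
    [0.14,0.48,0],
    [0,0,0],
    [0,0,0],
  ],
  spin=[0,0,0,0,0,0,0],
)

```text
time: 15.45
tool_pos: [0.5593, -0.1924, 0.2977]
tool_rot: [3.14, 0.004, 1.294]
contact_force: [-6.1, -12.8, 10.9]
opening: 0.008
grip_force: 45.0
```

Run:
```python
from h import *
s=observe();print(s['contact_force'],s['torque'],s['tool_pos'],s['tool_rot'])
b=shot('side','s3')
cv2.imwrite('pics/s3c.png',cv2.resize(b['img'][175:320,360:470,::-1],None,fx=4.1,fy=4.1,interpolation=cv2.INTER_CUBIC))
W=pts(b).reshape(-1,3)*1000
th=np.radians(74.2);yd=np.array([np.cos(th),np.sin(th)]);xd=np.array([yd[1],-yd[0]])
d=W[:,:2]-[548.9,-227.9];S=np.c_[d@xd,d@yd,W[:,2]]
m=(abs(S[:,0])<3)&(S[:,1]>-50)&(S[:,1]<15)&(S[:,2]>44)&(S[:,2]<52)
print('foot top slope',np.polyfit(S[m,1],S[m,2],1),m.sum())
m=(abs(S[:,0])<3)&(S[:,1]>10)&(S[:,1]<28)&(S[:,2]>60)&(S[:,2]<112)
print('leg slope',np.polyfit(S[m,2],S[m,1],1),m.sum())
```

```text
[ -6.05204608 -12.77191102  10.87931944] [-1.83701098  1.12976029  0.01843638] [ 0.55930014 -0.19244308  0.29770605] [3.13973567 0.00437964 1.29401575]
foot top slope [6.22915227e-03 4.76949104e+01] 80
leg slope [1.50464108e-02 1.64648731e+01] 84
```

View pics/s3c.png

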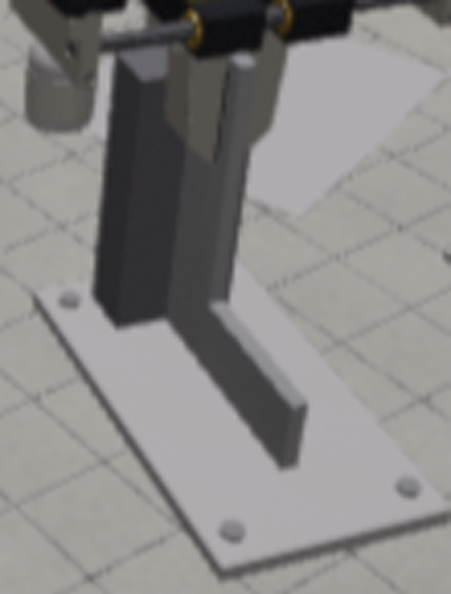

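Contact looks right on both faces, since heel and leg meet the plate and post with no visible gap. I'll press more firmly, mostly downward.

Request:
arm_command(
  xyz=[
    [0,0,-0.5],
    [0,0,-0.5],
    [0,0,-0.5],
    [0,0,-0.5],
    [0.14,0.48,0],
    [0,0,0],
    [0,0,0],
    [0,0,0],
  ],
  spin=[0,0,0,0,0,0,0,0],
  squeeze=55,
)

```text
time: 16.3
tool_pos: [0.5592, -0.1922, 0.2977]
tool_rot: [3.139, 0.005, 1.294]
contact_force: [-11.1, -12.9, 23.4]
opening: 0.0076
grip_force: 55.0
```

Run:
```python
from h import *
s=observe();print(s['contact_force'],s['torque'],s['tool_pos'],s['tool_rot'])
b=shot('side','s4')
th=np.radians(74.2);yd=np.array([np.cos(th),np.sin(th)]);xd=np.array([yd[1],-yd[0]])
for n in('s2','s4'):
    W=pts(dict(np.load(f'pics/{n}.npz'))).reshape(-1,3)*1000
    d=W[:,:2]-[548.9,-227.9];S=np.c_[d@xd,d@yd,W[:,2]]
    h=10.5 if n=='s2' else 0; o=-15 if n=='s2' else 0
    m=(abs(S[:,0])<3)&(S[:,1]>-50+o)&(S[:,1]<15+o)&(S[:,2]>44+h)&(S[:,2]<52+h)
    print(n,'foot top',np.polyfit(S[m,1],S[m,2],1),m.sum())
    m=(abs(S[:,0])<3)&(S[:,1]>10+o)&(S[:,1]<28+o)&(S[:,2]>60)&(S[:,2]<112)
    print('leg',np.polyfit(S[m,2],S[m,1],1),m.sum())
m=(S[:,0]>-25)&(S[:,0]<-8)&(S[:,1]>45)&(S[:,1]<65)&(S[:,2]>20)&(S[:,2]<110)
print('post face',np.polyfit(S[m,2],S[m,1],1),m.sum())
```

```text
[-11.10918933 -12.89193701  23.41633596] [-1.57852717  2.19799297  0.02059966] [ 0.55919985 -0.19223214  0.29767806] [3.13858935 0.00534378 1.294057  ]
s2 foot top [-3.94983657e-03  5.75203694e+01] 86
leg [-0.00446992  3.59978064] 71
s4 foot top [-1.88644724e-03  4.74341673e+01] 77
leg [1.27501875e-03 1.80370397e+01] 87
post face [2.69057574e-04 5.27975063e+01] 308
```

Request:
arm_command(
  xyz=[
    [-0.4,0.15,0],
    [-0.4,0.15,0],
    [0,0.2,0],
    [0,0,0],
    [0,0,0],
    [0,0,0],
    [0,0,0],
    [0,0,0],
  ],
  spin=[0,0,0,0,0,0,0,0],
)

```text
time: 17.15
tool_pos: [0.5589, -0.1921, 0.2977]
tool_rot: [3.137, 0.006, 1.294]
contact_force: [-7.7, -14.6, 22.0]
opening: 0.0078
grip_force: 55.0
```

Run:
```python
from h import *
a=shot('top','t5');b=shot('side','s5')
W=pts(a);v,u=np.mgrid[:400,:640]
for n,(x0,x1,y0,y1) in {'bot1':(308,330,148,170),'jar':(308,330,226,248)}.items():
    m=(u>x0)&(u<x1)&(v>y0)&(v<y1)&(W[...,2]>.05); print(n,m.sum(),W[m].mean(0)*1000)
th=np.radians(74.2);yd=np.array([np.cos(th),np.sin(th)]);xd=np.array([yd[1],-yd[0]])
W=pts(b).reshape(-1,3)*1000
d=W[:,:2]-[548.9,-227.9];S=np.c_[d@xd,d@yd,W[:,2]]
m=(abs(S[:,0])<3)&(S[:,1]>-50)&(S[:,1]<15)&(S[:,2]>44)&(S[:,2]<52);print(np.polyfit(S[m,1],S[m,2],1))
m=(abs(S[:,0])<3)&(S[:,1]>10)&(S[:,1]<28)&(S[:,2]>60)&(S[:,2]<112);print(np.polyfit(S[m,2],S[m,1],1))
s=observe();print(s['contact_force'],s['grip_force'],s['tool_pos'],s['time'])
print(hand_in())
```

```text
bot1 113 [645.22504217  11.32480424  63.84647327]
jar 212 [446.35960294   8.66417486  65.12369052]
[-1.47385621e-02  4.71045049e+01]
[-1.66510536e-02  1.90286575e+01]
[ -7.76285021 -14.49763794  22.20584407] 55.01691162586212 [ 0.55888249 -0.19208825  0.29765886] 17.25
the job is handed in; nothing more can be done
None
```

I handed the job in at 17 s with the square still gripped at 55 N, pressed into the corner of the larger white stand with about 22 N down and 16 N against the post. The last depth reading suggested up to about 1° of tilt, but readings varied by about that much between pictures, so I can't confirm it is exactly flush; the bottle and jar had not moved, and the panels were still in place when I checked after lifting the square.

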